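Hold the hidden bolt head against the nut runner

ROBOT

A 6-joint arm with a two-finger parallel gripper is mounted at the origin on a cart in front of the work surface, level with it; the furniture and walls round the work are solid. World frame = base frame: x ahead of the robot, y to its left, z up, the work surface at z = 0. Lengths are in m, angles in rad, forces in N, time in s.
With the tool pointing down it reaches from about 0.275 to 0.75 m from the base axis. Payload 10.2 kg.
Tool frame: the origin (TCP) lies between the finger pads; the fingertips stand 14 mm ahead of it and the grasp point (between the pads) lies 5 mm behind it; y points along the fingers, z is the direction in which the jaws open and shut, and the axes are right-handed (so a half turn about y gives the same grasp; the last joint's range is limited). The gripper opens to 85 mm and grips with 20 to 120 N. Pads are 22 mm wide; open, the fingers measure 114 mm over their backs; the gripper's body (76 mm by 85 mm) begins 54 mm behind the grasp point. The pads swing forward as they close: fully open they stand 13 mm farther back than shut.
Start: joints at [-0.223, 0.313, 1.498, -0, 1.331, -0.223], TCP at [0.525, -0, 0.245] pointing down, gripper open.
Joint ranges: [-2.94, 2.94], [-0.97, 2.17], [0.19, 2.56], [-1.23, 4.37], [0.02, 3.11], [-2.88, 2.88]. Speed limits (rad/s): [2.39, 2.39, 3.01, 3.14, 3.14, 3.14].

INTERFACE

Orientations are given as a rotation vector (axis times angle).
In Python, from station import state, cams, ctrl, nets gives the robot as it stands.
- The arm moves only by the tool apply_moves, never from a script. Its argument "deltas" is a list of rows, each an object of numbers: "dx", "dy", "dz": the shift along the world's x, y, z in mm; "roll": the turn about the world's z in rad. A call has 1 to 10 rows; each row shifts and turns the commanded pose from where the row before left it; what a row does not reach is not made up. A row lasts 1/10 s, in which the tool goes at most 50 mm and 8.59 degrees, less where a joint would pass 70% of its speed; a pose out of reach is approached as far as the arm can. A call is refused whole if a number of a shift passes 50 or a number of a turn 0.15, either way. A call with a gripper value outside its range is refused whole. "claw" is the closure, from 0 (fully open) to 1 (shut), set as the call begins (left out, the last holds). The fingers move at their own pace and stop on an object; "grip_force" is the grip in N (left out, the last holds). Time passes only in rows, so rows that do not move let the fingers close. It gives the time, the measured TCP pose, the force and the opening at its end, in the units of the state.
- state(): the state, without advancing time (a new reading comes with each control period).
- cams.grab_frame(name): name is "scene" or "side" or "wrist"; returns a dict with "pixels" (384x512x3 uint8, red, green, blue), "K" (3x3 intrinsics, pixels), "world_from_camera" (4x4, takes a point from camera to world coordinates); the wrist camera has in their place "T_tool_cam" (4x4, takes a point from camera to tool coordinates, whose origin is the TCP and whose axes are the tool frame's). Camera axes: x right, y up, looking along -z (the intrinsics and any distortion apply to the point x, -y, -z); pixel columns grow to the right and rows downward; lengths in m; the calibration is good to about 2 mm. A picture is of the moment at which its call begins: read the wrist's pose just before it. There is no depth.
- ctrl.close_job(): hands the job in, once; it reports no verdict.
Trained networks look in a picture, given as the dict that the camera call returned (one of the last four; its "shot" number tells which), for a name from the list of things; names that differ only in an ending like _2 or _b are one class to them, and where a whole thing is asked for, a point or a joint stands for the part that bears it (a point fixed in the world has none). Each returns a list of dicts, best first, with "confidence" (0 to 1); they miss things now and then, are a little off and sometimes report something else, mostly with a low value. They report only what shows in the picture. A call takes as long as a camera call.
- nets.regions_of(picture, name): "pixels" (384x512 bool, what is visible of it) and "bbox" ([left, top, width, height] in pixels, round what is visible of it).
- nets.spot_point(picture, name): "pixel" ([column, row] in pixels: a listed point, or the origin of a listed thing).
The state is a dict: "t": time; "joint_pos": joint angles; "dq": joint speeds; "effort": joint torques, N m; "tcp_pos": TCP position; "ee_rot": TCP orientation; "ft_force": force on the tool from outside, world axes, zero at the start; "ft_torque": the same for the moment, N m; "width": finger opening in m.
Only numpy, scipy, OpenCV 4.12 (cv2) and the standard library are available. Lean on these libraries where they do the work, as an engineer would, in place of code of your own. Each camera call takes 0.05 s, during which the arm holds its last target.

TASK

The nut runner is on one of the two bolts of the U-shaped bracket, but it is slowly dragging the whole bolt round instead of tightening the nut. Reach down from above into the gap behind the bracket's front plate, grip the hex head of that bolt firmly between the fingers so that it stops turning, and finish while still holding it: do not let go. Leave the other bolt, which is already tight, untouched, and do not shift the spanner, the screw tin or the bushing lying around the bracket.

Things in the scene. Friction and masses are not known exactly. Their poses are not given: they have to be found in the camera images.
- bracket: Fixed U-bracket: base plate 185x200x10 mm, two upright plates 8 mm thick, 200 mm wide along y, tops 92 mm above the bench. Origin on the bench under the middle of the front plate; +x to the back plate, z up. The plates leave a 56 mm gap (x 4 to 60 mm), open at top and ends, floor at 10 mm. Two bolts cross the front plate along x at y +50 (left) and -50 mm (right): heads in the gap, nuts in front.
- left_head (a point): Centre of the left bolt's hex head, midway in the gap (28 mm from each plate), 75 mm above the bench, 17 mm below the plate tops. Axes as the bracket's; they do not turn with the bolt. Head: steel hexagon 24 mm across flats, 27.7 mm across corners, 18 mm long along the bolt axis x; a brass collar 24 mm in diameter fills the space to the front plate.
- right_head (a point): Centre of the right bolt's hex head; the same in every size as the left one, 100 mm from it.
- nut_runner: Green and black nut runner (barrel 48 mm in diameter, 99 mm high above the bench) fixed in front of either the left or the right bolt, with a shiny 36 mm socket over that bolt's nut: this is the bolt to hold. Origin on the bench under that bolt, in the mid-plane of the front plate (y +50 or -50 mm in the bracket's frame); axes as the bracket's.
- driven_bolt (a joint): Angle (rad) of the bolt the nut runner is on, about the bracket's +x (growing = clockwise seen from the robot). At 0 two flats of the head face +y and -y; flats recur every 1.047 rad. Starts at -0.40 to 0.15 and, unless held, creeps up at 0.015 rad/s under a steady 0.12 N m; strong viscous drag resists quick turning.
- tight_bolt: The other bolt: plain hex nut drawn up on its washer, does not turn. Origin on the bench under that bolt, in the mid-plane of the front plate. Not to be touched.
- spanner: Loose double open-ended spanner, 35 x 164 x 8 mm, flat on the bench right of the bracket; origin at its middle underneath, long along its own y. Leave it.
- screw_tin: Loose round grey tin, 69 mm in diameter, 55 mm high, left of the bracket; origin at the centre of its underside. Leave it.
- bushing: Loose grey turned bushing, 42 mm in diameter, 14 mm high, left of the bracket; origin at the centre of its underside. Leave it.

How it is judged:
At the end, for the whole second after the job is handed in: Finishes holding: the grasp point is within 22 mm of the centre of the head of the bolt the nut runner is on, the fingers press it with over 8 N and it stands still (under 0.004 rad/s) for the last second; spanner, screw tin and bushing within 15 mm of their starts (((y of nut_runner in the frame of bracket above 0 m and distance between the grasp point and left_head below 0.022 m) or (y of nut_runner in the frame of bracket below 0 m and distance between the grasp point and right_head below 0.022 m)) and contact force between the fingers and nut_runner above 8 N and velocity of joint driven_bolt between -0.004 and 0.004 rad/s and distance of each of spanner, screw_tin, bushing from where it was at the start of the episode below 0.015 m); the arm keeps its last pose, push and grip.
It fails at once if the tight bolt is touched (more than 4 N) (contact force between any of the fingers, the arm and tight_bolt above 4 N).
It fails at once if the spanner, the screw tin or the bushing is shifted by more than 25 mm (distance of any of spanner, screw_tin, bushing from where it was at the start of the episode above 0.025 m).
It also fails if it takes over 38 s, if anything falls off the work surface, if the arm or the gripper's body presses on something with over 40 N, if the wrist force passes 120 N, or if a joint passes its speed limit or range.

## Working session

There is one attempt and no reset: what is moved stays moved. The work goes in short steps, Python scripts to look and compute and a tool call to move; the robot and the scene stay as the last step left them, time stands still between calls to the robot, and variables do not carry over. Pictures are saved under pics/ and viewed, and the job is handed in when it is done.

Besides the shell and the picture viewer there is one more tool, called after "Request:" as name([rows], argument=value, ...), one row to a line, values as JSON. apply_moves: Moves the arm, as the interface text tells. Its arguments: {"type":"object","properties":{"deltas":{"type":"array","items":{"type":"object","properties":{"dx":{"type":"number"},"dy":{"type":"number"},"dz":{"type":"number"},"roll":{"type":"number"}}}},"claw":{"type":"number"},"grip_force":{"type":"number"}},"required":["deltas"]}

```bash
mkdir -p pics; cat > h.py <<'E'
import numpy as np, cv2
from station import state, cams, ctrl, nets
def save(p,n,s=1.5):
    im=cv2.cvtColor(p["pixels"],cv2.COLOR_RGB2BGR); cv2.imwrite(f"pics/{n}.png",cv2.resize(im,None,fx=s,fy=s,interpolation=cv2.INTER_CUBIC))
def Twc(p,s=None):
    if "world_from_camera" in p: return np.array(p["world_from_camera"])
    T=np.eye(4);T[:3,:3]=cv2.Rodrigues(np.array(s["ee_rot"],float))[0];T[:3,3]=s["tcp_pos"]
    return T@np.array(p["T_tool_cam"])
def ray(p,px,s=None):
    T=Twc(p,s);d=np.linalg.inv(np.array(p["K"]))@[px[0],px[1],1];d=T[:3,:3]@[d[0],-d[1],-d[2]]
    return T[:3,3],d/np.linalg.norm(d)
def atz(p,px,z,s=None):
    o,d=ray(p,px,s);return o+d*(z-o[2])/d[2]
def proj(p,X,s=None):
    c=np.linalg.inv(Twc(p,s))@np.append(X,1);q=np.array(p["K"])@[c[0],-c[1],-c[2]];return q[:2]/q[2]
def tri(rs):
    A=0;b=0
    for o,d in rs:
        M=np.eye(3)-np.outer(d,d);A=A+M;b=b+M@o
    return np.linalg.solve(A,b)
E
python3 - <<'E'
from h import *
np.set_printoptions(precision=4,suppress=True)
s=state();print(s)
for n in ["scene","side","wrist"]:
    p=cams.grab_frame(n);save(p,n+"0");print(n,[k for k in p])
    for k in ["left_head","right_head","bracket","nut_runner","tight_bolt"]:
        r=nets.spot_point(p,k)[:2]
        print(n,k,[(x["pixel"],round(x["confidence"],2)) for x in r])
        for x in r[:1]: print("   ",atz(p,x["pixel"],0.075 if "head" in k else 0,s))
E
```

```text
{'t': 0.0, 'joint_pos': array([-0.2234,  0.3134,  1.4984, -0.    ,  1.331 , -0.2234]), 'dq': array([ 0.0001, -0.0001, -0.0008, -0.0032, -0.0003, -0.0001]), 'effort': array([ -0.0006, -41.2261, -25.9742,  -0.0004,   0.0041,  -0.    ]), 'tcp_pos': array([0.5248, 0.0001, 0.2447]), 'ee_rot': array([-1.2099,  1.2102, -1.2084]), 'ft_force': array([-0.8113, -1.8306, -0.5588]), 'ft_torque': array([-0.0032,  0.0022, -0.0112]), 'width': 0.0853862409224289}
scene ['pixels', 'K', 'world_from_camera', 'shot']
scene left_head [([279.1, 185.2], 0.91)]
    [ 0.5273 -0.0137  0.075 ]
scene right_head [([312.3, 196.9], 0.7)]
    [ 0.5267 -0.1154  0.075 ]
scene bracket [([290.5, 221.5], 0.63)]
    [ 0.482  -0.0742  0.    ]
scene nut_runner [([273.7, 211.6], 0.89)]
    [ 0.4946 -0.0144  0.    ]
scene tight_bolt [([309.1, 228.6], 0.52)]
    [ 0.4818 -0.1311  0.    ]
side ['pixels', 'K', 'world_from_camera', 'shot']
side left_head []
side right_head [([250.8, 174.9], 0.65), ([263.8, 182.5], 0.61)]
    [ 0.513  -0.1398  0.075 ]
side bracket [([264.5, 213.7], 0.76), ([308.2, 242.5], 0.75)]
    [ 0.4831 -0.0709  0.    ]
side nut_runner []
side tight_bolt []
wrist ['pixels', 'K', 'T_tool_cam', 'shot']
wrist left_head [([241.5, 194.0], 0.78)]
    [ 0.5161 -0.024   0.075 ]
wrist right_head [([243.6, 281.5], 0.79)]
    [ 0.5178 -0.1244  0.075 ]
wrist bracket [([220.2, 213.2], 0.91)]
    [ 0.4864 -0.0728  0.    ]
wrist nut_runner [([219.1, 173.4], 0.87)]
    [ 0.4863 -0.0202  0.    ]
wrist tight_bolt [([218.6, 174.1], 0.58)]
    [ 0.4857 -0.0211  0.    ]
```

View pics/scene0.png

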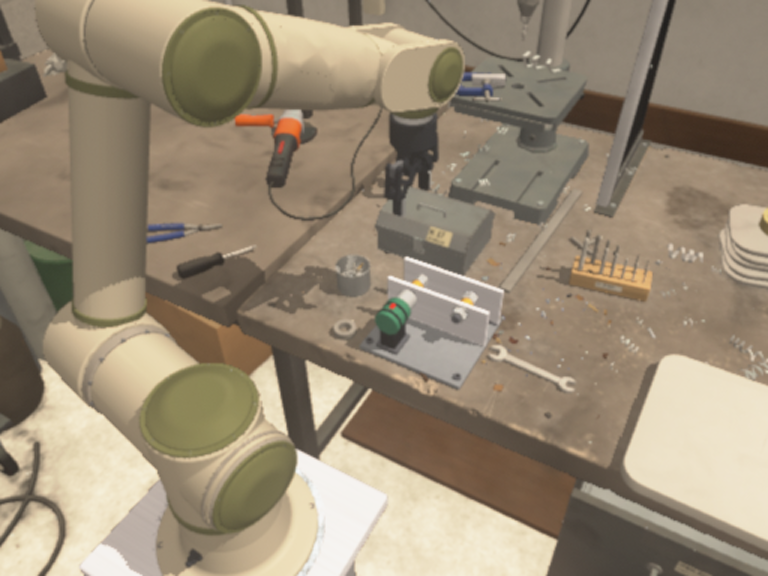

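View pics/wrist0.png

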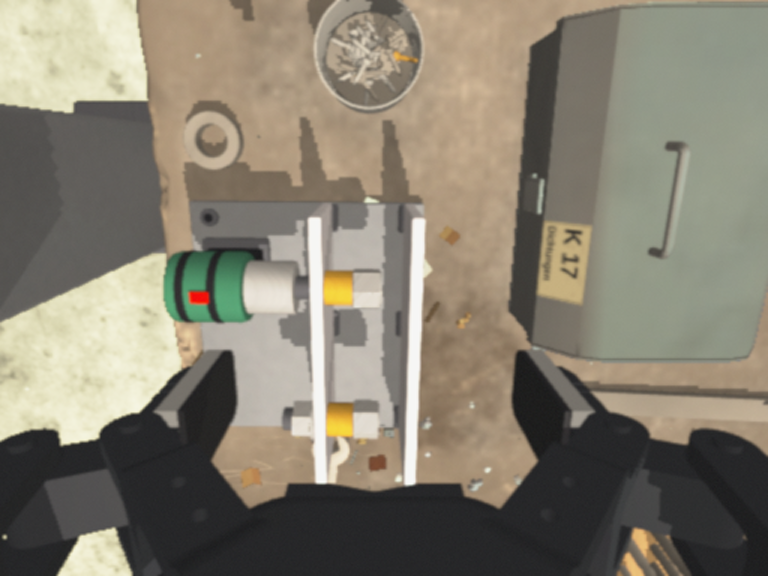

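View pics/side0.png

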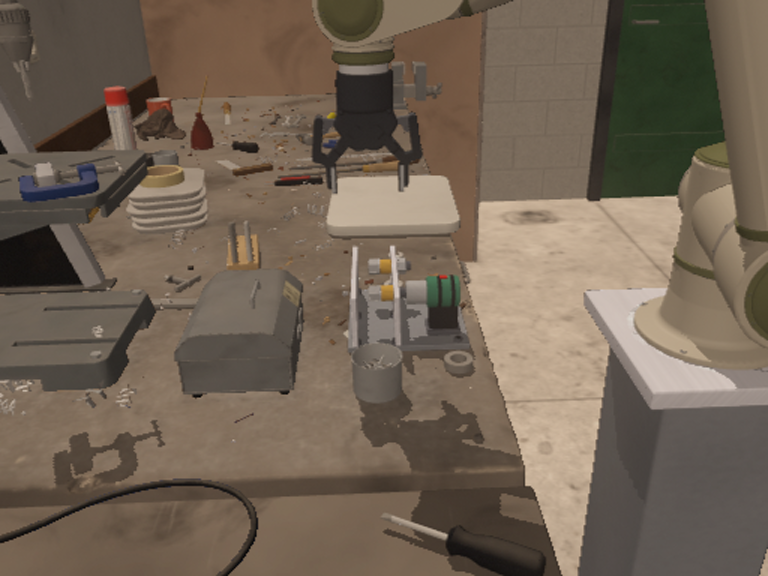

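The runner is on the left bolt: in the wrist view the green barrel is at about (215,288) and the left head at (367,289) in the enlarged picture. I'll roll the jaws a quarter turn while staying above and look again.

Request:
apply_moves([
  {"dx":0,"dy":-2,"dz":-6,"roll":-0.149},
  {"dx":0,"dy":-2,"dz":-6,"roll":-0.149},
  {"dx":0,"dy":-2,"dz":-6,"roll":-0.149},
  {"dx":0,"dy":-2,"dz":-6,"roll":-0.149},
  {"dx":0,"dy":-2,"dz":-6,"roll":-0.149},
  {"dx":0,"dy":-2,"dz":-6,"roll":-0.149},
  {"dx":0,"dy":-2,"dz":-6,"roll":-0.149},
  {"dx":0,"dy":-2,"dz":-6,"roll":-0.149},
  {"dx":0,"dy":-2,"dz":-6,"roll":-0.149},
  {"dx":0,"dy":-2,"dz":-6,"roll":-0.149},
], claw=0)

```text
t: 1.9
tcp_pos: [0.525, -0.0201, 0.1851]
ee_rot: [-0.081, 2.183, -2.183]
ft_force: [0.3, 0.9, -0.1]
width: 0.0854
```

Request:
apply_moves([
  {"dx":0,"dy":0,"dz":0,"roll":-0.08},
  {"dx":0,"dy":0,"dz":0},
  {"dx":0,"dy":0,"dz":0},
])

```text
invalid input at $.deltas[1]: expected keys dx, dy, dz, roll
```

```bash
python3 - <<'E'
from h import *
np.set_printoptions(precision=4,suppress=True)
s=state();print(s["t"],s["tcp_pos"],s["ee_rot"]);print(cv2.Rodrigues(np.array(s["ee_rot"]))[0])
p=cams.grab_frame("wrist");save(p,"wrist1")
np.savez("w1.npz",pixels=p["pixels"],K=p["K"],T=p["T_tool_cam"],tcp=s["tcp_pos"],rot=s["ee_rot"])
print("cam",Twc(p,s)[:3,3])
for k in ["left_head","right_head","bracket"]:
    r=nets.spot_point(p,k)[:2]
    for x in r: print(k,x["pixel"],round(x["confidence"],2),atz(p,x["pixel"],0.075 if "head" in k else 0,s))
E
```

```text
1.9 [ 0.525  -0.0201  0.1851] [-0.0814  2.1833 -2.1834]
[[-0.9972  0.0001  0.0745]
 [-0.0745 -0.     -0.9972]
 [-0.0001 -1.      0.    ]]
cam [ 0.5916 -0.015   0.3137]
bracket [293.9, 205.6] 0.91 [ 0.4864 -0.0714  0.    ]
```

View pics/wrist1.png

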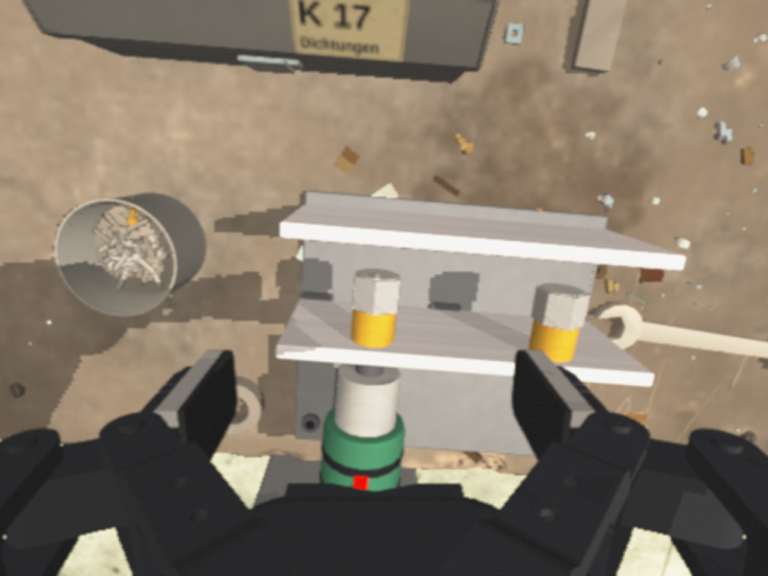

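```bash
python3 - <<'E'
from h import *
np.set_printoptions(precision=4,suppress=True)
d=np.load("w1.npz");p=dict(pixels=d["pixels"],K=d["K"],T_tool_cam=d["T"]);s=dict(tcp_pos=d["tcp"],ee_rot=d["rot"])
c=p["pixels"][170:250,220:300];cv2.imwrite("pics/c1.png",cv2.resize(cv2.cvtColor(c,cv2.COLOR_RGB2BGR),None,fx=7,fy=7,interpolation=cv2.INTER_CUBIC))
c=p["pixels"][120:270,180:460];cv2.imwrite("pics/c1b.png",cv2.resize(cv2.cvtColor(c,cv2.COLOR_RGB2BGR),None,fx=2.85,fy=2.85,interpolation=cv2.INTER_CUBIC))
for n,q in dict(fl=(278,352),fr=(652,379),bl=(281,233),br=(684,264)).items(): print(n,atz(p,np.array(q)/1.5,0.092,s))
E
```

```text
fl [0.4872 0.0269 0.092 ]
fr [ 0.4863 -0.1708  0.092 ]
bl [0.5499 0.0267 0.092 ]
br [ 0.5492 -0.1719  0.092 ]
```

View pics/c1.png

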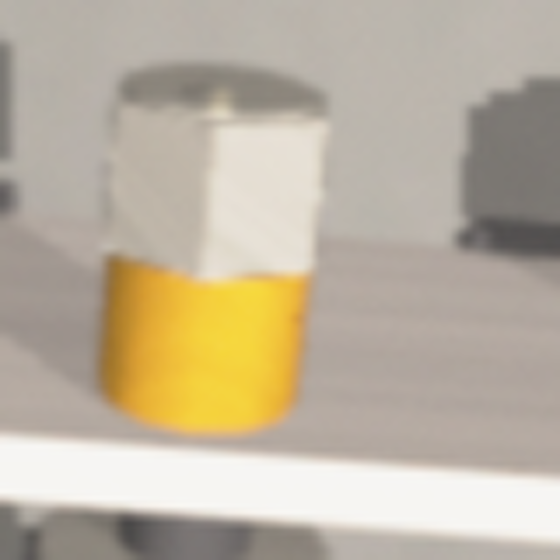

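View pics/c1b.png

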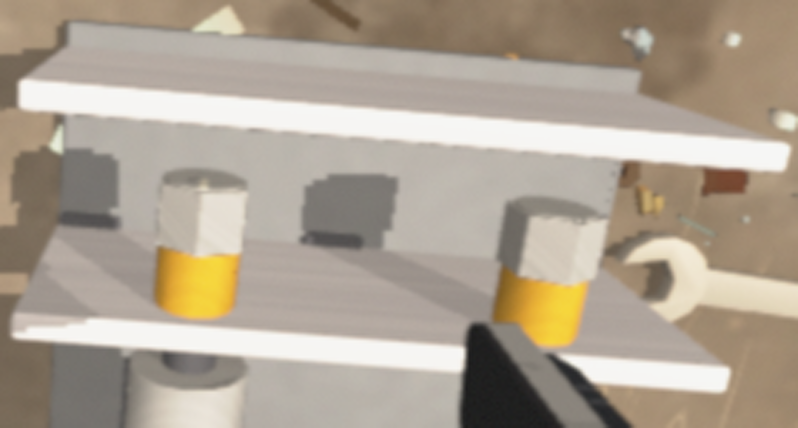

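```bash
python3 - <<'E'
from h import *
np.set_printoptions(precision=1,suppress=True)
d=np.load("w1.npz");p=dict(pixels=d["pixels"],K=d["K"],T_tool_cam=d["T"]);s=dict(tcp_pos=d["tcp"],ee_rot=d["rot"])
f=lambda X:(proj(p,np.array(X),s)-[220,170])*7+3.5
for th in [-.3,-.2,-.1,0,.1,.2]:
  print(th,*[f((xx,-.022-.01386*np.sin(th+k*np.pi/3),.075+.01386*np.cos(th+k*np.pi/3))) for xx in(.528,.510) for k in(1,0,-1)])
print(f((.491,-.034,.075)),f((.510,-.034,.075)),f((.510,-.010,.075)))
E
```

```text
-0.3 [311.3 125.5] [188.6 124.3] [106.1  93.9] [297.3 279.3] [176.8 280.2] [ 96.4 244.4]
-0.2 [319.6 123.7] [200.9 126. ] [108.9  97.2] [305.5 276.9] [188.9 282.2] [ 99.1 248.4]
-0.1 [326.9 121.6] [213.5 127.5] [112.9 100.5] [312.6 274.2] [201.2 283.7] [103.  252.4]
0 [333.  119.2] [226.3 128.5] [118.1 103.8] [318.7 271.2] [213.7 284.8] [108.  256.4]
0.1 [338.  116.7] [239.  129.3] [124.5 107. ] [323.7 268. ] [226.2 285.4] [114.2 260.3]
0.2 [341.8 113.9] [251.6 129.7] [132.  110.2] [327.5 264.5] [238.5 285.6] [121.5 264. ]
[301.7 401.7] [315.7 251.2] [110.7 236.7]
```

The ridge of the driven head (crop pixel 205,275) matches a bolt angle of about -0.09 rad, with the head centre near (0.520, -0.022, 0.075). Flats nearly face ±y, so I'll align, descend and look before closing.

Request:
apply_moves([
  {"dx":-2,"dy":-2,"dz":0,"roll":-0.075},
  {"dx":0,"dy":0,"dz":-10,"roll":0},
  {"dx":0,"dy":0,"dz":-10,"roll":0},
  {"dx":0,"dy":0,"dz":-10,"roll":0},
  {"dx":0,"dy":0,"dz":-10,"roll":0},
  {"dx":0,"dy":0,"dz":-10,"roll":0},
  {"dx":0,"dy":0,"dz":-5,"roll":0},
  {"dx":0,"dy":0,"dz":0,"roll":0},
  {"dx":0,"dy":0,"dz":0,"roll":0},
])

```text
t: 3.0
tcp_pos: [0.5232, -0.0221, 0.1305]
ee_rot: [-0.006, 2.218, -2.218]
ft_force: [-0.0, 0.2, 0.1]
width: 0.0853
```

```bash
python3 - <<'E'
from h import *
np.set_printoptions(precision=4,suppress=True)
s=state();print(s["t"],s["tcp_pos"]);print(cv2.Rodrigues(np.array(s["ee_rot"]))[0])
p=cams.grab_frame("wrist");save(p,"wrist2")
for q in [(.5285,-.022,.075),(.5105,-.022,.075),(.5105,-.034,.075),(.5105,-.010,.075)]: print(proj(p,np.array(q),s)*1.5)
for k in ["left_head"]:
    for x in nets.spot_point(p,k)[:2]: print(k,x["pixel"],round(x["confidence"],2),atz(p,x["pixel"],0.075,s))
E
```

```text
3.0 [ 0.5232 -0.0221  0.1305]
[[-1.      0.0004  0.006 ]
 [-0.006  -0.0001 -1.    ]
 [-0.0004 -1.      0.0001]]
[373.4812 302.7383]
[373.233  342.5497]
[401.169  342.6939]
[345.2876 342.4054]
left_head [76.2, 180.7] 0.22 [0.5416 0.0846 0.075 ]
```

View pics/wrist2.png

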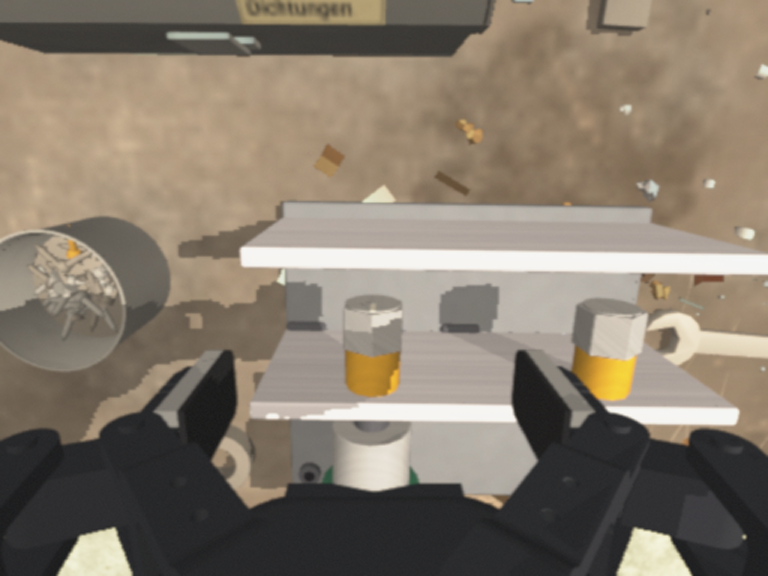

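The head shows at columns 345–402, matching the predicted edges (345–401), so the position estimate holds. I'll descend the remaining 60 mm.

Request:
apply_moves([
  {"dx":0,"dy":0,"dz":-10,"roll":0},
  {"dx":0,"dy":0,"dz":-10,"roll":0},
  {"dx":0,"dy":0,"dz":-10,"roll":0},
  {"dx":0,"dy":0,"dz":-10,"roll":0},
  {"dx":0,"dy":0,"dz":-10,"roll":0},
  {"dx":0,"dy":0,"dz":-10,"roll":0},
  {"dx":0,"dy":0,"dz":0,"roll":0},
  {"dx":0,"dy":0,"dz":0,"roll":0},
])

```text
t: 3.9
tcp_pos: [0.5231, -0.022, 0.0702]
ee_rot: [-0.006, 2.219, -2.219]
ft_force: [0.7, 0.7, 0.7]
width: 0.0856
```

```bash
python3 - <<'E'
from h import *
s=state();print(s["t"],s["tcp_pos"],s["ft_force"])
p=cams.grab_frame("wrist");save(p,"wrist3");p=cams.grab_frame("side");
cv2.imwrite("pics/side3.png",cv2.resize(cv2.cvtColor(p["pixels"][130:280,170:350],cv2.COLOR_RGB2BGR),None,fx=4,fy=4))
E
```

```text
3.9 [ 0.52307395 -0.0220287   0.07021284] [0.68985465 0.66109135 0.65576232]
```

View pics/wrist3.png

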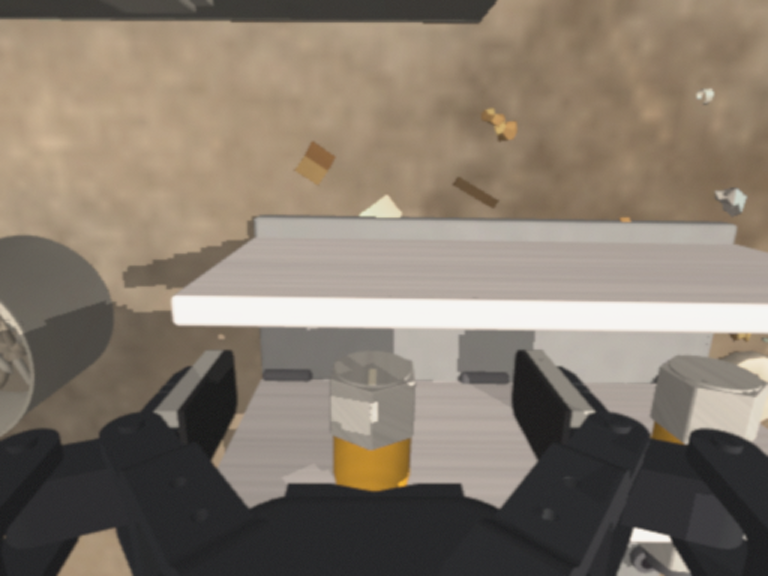

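View pics/side3.png

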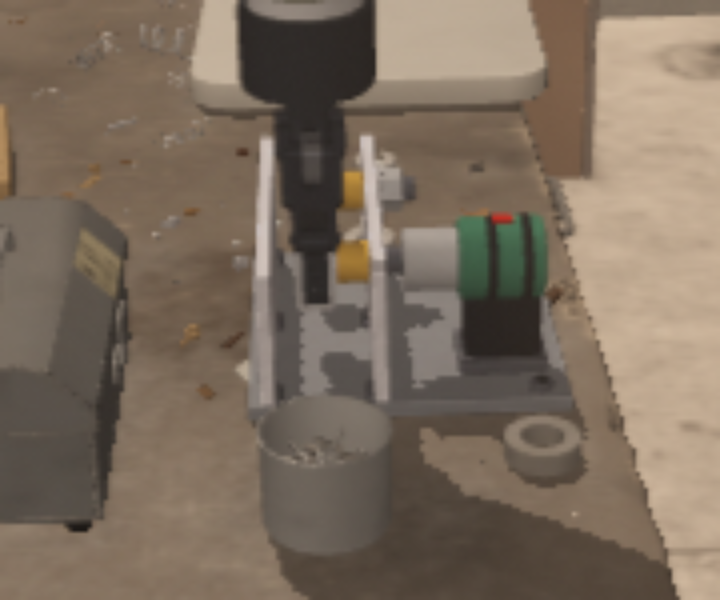

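The fingers straddle the head (columns 330–415, fingers at 235 and 515), and both sit in the gap clear of the plates. Closing now.

Request:
apply_moves([
  {"dx":0,"dy":0,"dz":0,"roll":0},
  {"dx":0,"dy":0,"dz":0,"roll":0},
  {"dx":0,"dy":0,"dz":0,"roll":0},
  {"dx":0,"dy":0,"dz":0,"roll":0},
  {"dx":0,"dy":0,"dz":0,"roll":0},
  {"dx":0,"dy":0,"dz":0,"roll":0},
  {"dx":0,"dy":0,"dz":0,"roll":0},
  {"dx":0,"dy":0,"dz":0,"roll":0},
  {"dx":0,"dy":0,"dz":0,"roll":0},
  {"dx":0,"dy":0,"dz":0,"roll":0},
], claw=1, grip_force=70)

```text
t: 5.0
tcp_pos: [0.523, -0.0215, 0.0706]
ee_rot: [-0.006, 2.22, -2.218]
ft_force: [-0.6, 4.3, 6.0]
width: 0.0227
```

Request:
apply_moves([
  {"dx":0,"dy":0,"dz":0,"roll":0},
  {"dx":0,"dy":0,"dz":0,"roll":0},
  {"dx":0,"dy":0,"dz":0,"roll":0},
  {"dx":0,"dy":0,"dz":0,"roll":0},
  {"dx":0,"dy":0,"dz":0,"roll":0},
  {"dx":0,"dy":0,"dz":0,"roll":0},
  {"dx":0,"dy":0,"dz":0,"roll":0},
  {"dx":0,"dy":0,"dz":0,"roll":0},
  {"dx":0,"dy":0,"dz":0,"roll":0},
  {"dx":0,"dy":0,"dz":0,"roll":0},
])

```text
t: 6.0
tcp_pos: [0.523, -0.0215, 0.0706]
ee_rot: [-0.006, 2.22, -2.218]
ft_force: [-1.6, 4.8, 5.0]
width: 0.023
```

```bash
python3 - <<'E'
from h import *
s=state();print(s["t"],s["tcp_pos"],s["ft_force"],s["ft_torque"],s["width"])
p=cams.grab_frame("wrist");save(p,"wrist4")
E
```

```text
6.0 [ 0.52303547 -0.0215165   0.07063987] [-1.62810905  4.79474796  4.9840792 ] [ 0.8631059   0.23022127 -0.15761612] 0.023010070315365293
```

View pics/wrist4.png

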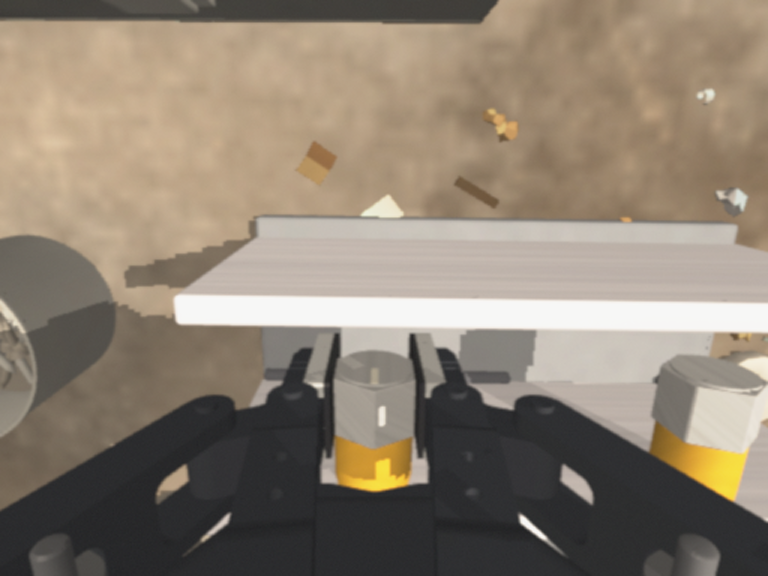

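Gripped: width is 23 mm on the 24 mm flats, with small wrist forces. I'll check over a couple of seconds that the head stays still.

Request:
apply_moves([
  {"dx":0,"dy":0,"dz":0,"roll":0},
  {"dx":0,"dy":0,"dz":0,"roll":0},
  {"dx":0,"dy":0,"dz":0,"roll":0},
  {"dx":0,"dy":0,"dz":0,"roll":0},
  {"dx":0,"dy":0,"dz":0,"roll":0},
  {"dx":0,"dy":0,"dz":0,"roll":0},
  {"dx":0,"dy":0,"dz":0,"roll":0},
  {"dx":0,"dy":0,"dz":0,"roll":0},
  {"dx":0,"dy":0,"dz":0,"roll":0},
  {"dx":0,"dy":0,"dz":0,"roll":0},
])

```text
t: 7.05
tcp_pos: [0.523, -0.0215, 0.0706]
ee_rot: [-0.006, 2.22, -2.218]
ft_force: [-1.8, 4.7, 5.9]
width: 0.0228
```

Request:
apply_moves([
  {"dx":0,"dy":0,"dz":0,"roll":0},
  {"dx":0,"dy":0,"dz":0,"roll":0},
  {"dx":0,"dy":0,"dz":0,"roll":0},
  {"dx":0,"dy":0,"dz":0,"roll":0},
  {"dx":0,"dy":0,"dz":0,"roll":0},
  {"dx":0,"dy":0,"dz":0,"roll":0},
  {"dx":0,"dy":0,"dz":0,"roll":0},
  {"dx":0,"dy":0,"dz":0,"roll":0},
  {"dx":0,"dy":0,"dz":0,"roll":0},
  {"dx":0,"dy":0,"dz":0,"roll":0},
])

```text
t: 8.05
tcp_pos: [0.523, -0.0215, 0.0706]
ee_rot: [-0.006, 2.22, -2.218]
ft_force: [-1.1, 5.2, 5.4]
width: 0.0229
```

```bash
python3 - <<'E'
from h import *
s=state();print(s["t"],s["tcp_pos"],s["ft_force"],s["ft_torque"],s["width"])
p=cams.grab_frame("wrist");save(p,"wrist5")
a=cv2.imread("pics/wrist4.png").astype(int);b=cv2.imread("pics/wrist5.png").astype(int)
D=abs(a-b).max(2);print("diff head",D[350:490,325:420].mean(),D[350:490,325:420].max(),"all",D.mean(),D[350:490,650:760].mean())
cv2.imwrite("pics/cmp.png",np.vstack([cv2.resize(x[340:500,300:440].astype('uint8'),None,fx=1.8,fy=1.8,interpolation=cv2.INTER_CUBIC) for x in (a,b)]))
E
```

```text
8.05 [ 0.5230487  -0.02152612  0.07064016] [-1.1104355   5.20806437  5.36449398] [ 0.90217885  0.23875993 -0.13937704] 0.022895736588105117
diff head 1.0596992481203007 5 all 1.0382419162326388 0.9896753246753247
```

View pics/cmp.png

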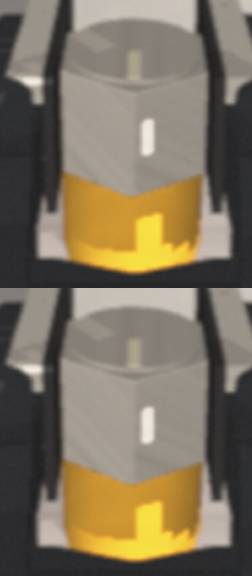

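The two pictures, 2 s apart, show the same head with its ridge centred and pads flat on both sides. The difference is only image noise, so the head is not turning. Handing in.

```bash
python3 -c "
from h import *
print(ctrl.close_job());print(state()['width'])"
```

```text
the job is handed in; nothing more can be done
None
the job is handed in; nothing more can be done
```

I gripped the left bolt's hex head, the one the nut runner is on. I came straight down into the gap with the jaws along y and handed the job in at about 8 s, still holding at a set grip of 70 N.

**Last checks:**
- **Grip:** the opening held steady at about 23 mm on the 24 mm flats. The wrist force was under 8 N. Contact force at the pads was not measured directly.
- **Position:** the grasp point is about 3 mm from my estimate of the head centre. The 3 mm is deliberate, to keep the pads off the brass collar.
- **Stillness:** wrist pictures 2 s apart differed only by image noise, so the head had stopped turning.
- **Surroundings:** the right bolt showed no change between the last two wrist pictures. I did not measure the tin, bushing and spanner again at the end, but the fingers never came near them.

**Disagreements:**
- The scene camera's network put the head about 10 mm away from the wrist camera's measurement. I went by the wrist camera, which agreed with the plate edges and sizes.
- The networks missed both heads in the second wrist picture. In the third, the left-head call gave only a wrong, low-confidence result (0.22). I used the bracket geometry there instead.

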